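Push the nail box home between freshly glued guide rails

TASK

The two wooden guide rails of the little slot on the bench have just been glued down, so nothing may touch them. With the fingertips, push the wooden nail box along the bench through the open end of the slot and down between the rails, lengthways and square to them, until it sits fully home against the end stop. Do not lift or tip the box, and leave the other things on the bench where they are.

Things in the scene. Friction and masses are not known exactly. Their poses are not given: they have to be found in the camera images.
- nail_box: loose plain wooden box with a flat sliding lid: 66 mm long (its own x), 58 mm wide (its own y), 38 mm tall, smooth upright sides, 0.25 kg or so, slides on the bench. Origin: centre of its underside, z up. It starts outside the slot, before the open end, up to 30 mm off the slot's centre line and turned up to 0.4 rad from it
- slot: wooden slot fixed to the bench, open at the top and at one end; the bench itself is its floor. Origin: on the bench, in the middle of the open end; +x points into the slot, +y to its left, z up. The end stop is a cross bar whose inner face is at x = 100 mm, 16 mm thick, 106 mm wide (y), 30 mm tall; the stop may be touched. A box that is fully home and square has its origin at x = 67 mm, y = 0
- rail_left: left guide rail of the slot, freshly glued: wooden strip 14 mm wide, 18 mm tall, running x = 0 to 100 mm; its inner face is at y = +39 mm. Origin and axes are those of the slot
- rail_right: right guide rail, the same, its inner face at y = -39 mm (the rails stand 78 mm apart, 10 mm of room on each side of the box). Origin and axes are those of the slot
- lamp_shade (a point): point under the shade of the fixed bench lamp, middle of its lower rim, 80 mm above the bench. The shade hangs round it (x +-65 mm, y +-75 mm in the world) and rises to 270 mm; from its top the lamp's arm runs to the left (+y) at 310 to 360 mm. Keep the gripper and wrist out of it: reach the work over the near side or from the right
- spool_rust: spool of rust-red thread, 42 mm wide, 48 mm tall, upright beside the slot; bystander. Origin: centre of its underside
- spool_black: spool of black thread, 42 mm wide, 60 mm tall, upright beside the slot; bystander. Origin: centre of its underside
- tin_red: flat red polish tin, 63 mm wide, 19 mm tall, behind the slot's end stop; bystander. Origin: centre of its underside
- jar_blue: blue and cream jar, 79 mm wide, 70 mm tall; bystander. Origin: centre of its underside
- tin_brown: flat brown polish tin, 73 mm wide, 22 mm tall; bystander. Origin: centre of its underside
Not all that is in view belongs to the job. What is shaped like the nail_box but turquoise is not meant.

How it is judged:
By the outcome, as a careful person would: the job done as asked, in the order asked, and still so for the second after the job is handed in, with the robot touching nothing.
It also fails if it takes over 64 s, if anything falls off the work surface, if the arm or the gripper's body presses on something with over 40 N, if the wrist force passes 120 N, or if a joint passes its speed limit or range.

ROBOT

A 7-joint arm with a two-finger parallel gripper is mounted at the origin on a cart in front of the work surface, level with it; the furniture and walls round the work are solid. World frame = base frame: x ahead of the robot, y to its left, z up, the work surface at z = 0. Lengths are in m, angles in rad, forces in N, time in s.
With the tool pointing down it reaches from about 0.4 to 0.875 m from the base axis. Payload 19.3 kg.
Tool frame: the origin (TCP) lies at the very end of the fingers, on their centre line; the grasp point (between the pads) lies 19 mm behind it; z points along the fingers, y is the direction in which the jaws open and shut (so a half turn about z gives the same grasp; the last joint's range is limited). The gripper opens to 85 mm and grips with 20 to 120 N. Pads are 22 mm wide; open, the fingers measure 114 mm over their backs; the gripper's body (76 mm by 85 mm) begins 54 mm behind the grasp point. The pads swing forward as they close: fully open they stand 13 mm farther back than shut.
Start: joints at [-1.418, 0.521, -0.036, 1.599, 0.021, 1.021, -0.113], TCP at [0.138, 0.61, 0.231] pointing down, gripper open.
Joint ranges: [-2.91, 2.91], [-0.3, 2.13], [-1.5, 1.42], [0.17, 2.43], [-1.26, 4.41], [0.16, 1.93], [-2.52, 2.52]. Speed limits (rad/s): [1.89, 1.89, 2.39, 2.39, 3.01, 3.01, 3.01].

INTERFACE

Orientations are given as [roll, pitch, yaw] about the fixed x, y, z axes, in that order (R = Rz(yaw) Ry(pitch) Rx(roll)).
In Python, from workcell import bot, grab_frame, calibration, workorder gives the robot as it stands.
- The arm moves only by the tool move_arm, never from a script. Its arguments are lists of equal length, an entry for each row: "jaw": the closure in counts, from 0 (fully open) to 255 (shut); "dp": the shift along the tool's x, y, z in units of 800 mm (1.0 is 800 mm), a list of three; "rotation": the turn, a rotation vector about the tool's x, y, z in units of pi rad (1.0 is pi rad), a list of three. In form: {"jaw": [jaw, ...], "dp": [[dx, dy, dz], ...], "rotation": [[rx, ry, rz], ...]}. A call has 1 to 10 rows; each row shifts and turns the commanded pose from where the row before left it, along the tool's axes as they then stand; what a row does not reach is not made up. A row lasts 1/8 s, in which the tool goes at most 62.5 mm and 10.7 degrees, less where a joint would pass 70% of its speed; a pose out of reach is approached as far as the arm can. A call with a number of a shift or a turn outside -1 to 1 is refused whole. A call with a gripper value outside its range is refused whole. The fingers move at their own pace and stop on an object; "squeeze" is the grip in N (left out, the last holds). Time passes only in rows, so rows that do not move let the fingers close. It gives the time, the measured TCP pose, the force and the opening at its end, in the units of the state.
- bot.observe(): the state, without advancing time (a new reading comes with each control period).
- grab_frame(name): name is "side" or "top" or "wrist"; returns the picture (480x640x3 uint8, blue, green, red); there is no depth.
- calibration(name): a dict with "camera_matrix" (3x3 intrinsics, pixels), "T" (4x4, takes a point from camera to world coordinates). Camera axes: x right, y down, z forward; pixel columns grow to the right and rows downward; lengths in m; the calibration is good to about 2 mm. The wrist camera is an equidistant fisheye: a pixel r from the principal point sees the ray r / f radians off the axis. A picture is of the moment at which its call begins: read the wrist's pose just before it. calibration takes no time and is no camera call; for the wrist camera it gives the pose at the moment of the call.
- workorder.job_done(): hands the job in, once; it reports no verdict.
The state is a dict: "clock": time; "qpos": joint angles; "qd": joint speeds; "joint_efforts": joint torques, N m; "position": TCP position; "tool_rot": TCP orientation; "force": force on the tool from outside, world axes, zero at the start; "moment": the same for the moment, N m; "grip_width": finger opening in m.
Only numpy, scipy, OpenCV 4.12 (cv2) and the standard library are available. Lean on these libraries where they do the work, as an engineer would, in place of code of your own. Each camera call takes 0.05 s, during which the arm holds its last target. There are 200 camera calls.

## Working session

There is one attempt and no reset: what is moved stays moved. The work goes in short steps, Python scripts to look and compute and a tool call to move; the robot and the scene stay as the last step left them, time stands still between calls to the robot, and variables do not carry over. Pictures are saved under pics/ and viewed, about 8 in all and at most 12, crops included, and the job is handed in when it is done.

Besides the shell and the picture viewer there is one more tool, called after "Emit:" by a JSON object that holds its "fn" and its "kwargs". move_arm: Moves the arm, as the interface text tells. Shifts and turns lie within -1 to 1; 1 stands for 800 mm of shift or pi rad of turn. Its arguments: {"type":"object","properties":{"jaw":{"type":"array","items":{"type":"number"}},"dp":{"type":"array","items":{"type":"array","items":{"type":"number","minimum":-1,"maximum":1}}},"rotation":{"type":"array","items":{"type":"array","items":{"type":"number","minimum":-1,"maximum":1}}},"squeeze":{"type":"number"}},"required":["jaw","dp","rotation"]}

```bash
mkdir -p pics; ls; python3 - <<'E'
from workcell import bot, grab_frame, calibration
import cv2
for n in("top","side"):
    cv2.imwrite(f"pics/{n}0.png",grab_frame(n)); c=calibration(n); print(n,c["camera_matrix"],c["T"])
s=bot.observe(); print(s)
E
```

```text
pics
top [[583.30474186   0.         326.3310235 ]
 [  0.         583.30474186 243.16895281]
 [  0.           0.           1.        ]] [[-0.15228634 -0.96740457  0.20232959  0.35134274]
 [-0.98832343  0.15010861 -0.02615732 -0.23592174]
 [-0.0050667  -0.20395048 -0.97896809  1.22247728]
 [ 0.          0.          0.          1.        ]]
side [[610.68608258   0.         318.0774549 ]
 [  0.         610.68608258 247.09749959]
 [  0.           0.           1.        ]] [[-9.99916664e-01  9.40064322e-03  8.84827738e-03  5.47158225e-01]
 [-4.22144942e-04  6.61214373e-01 -7.50196891e-01  6.31301405e-01]
 [-1.29029415e-02 -7.50138108e-01 -6.61155302e-01  8.45060915e-01]
 [ 0.00000000e+00  0.00000000e+00  0.00000000e+00  1.00000000e+00]]
{'clock': 0.1, 'qpos': array([-1.41819865,  0.52193192, -0.03631142,  1.59991674,  0.02118373,
        1.02109643, -0.11278009]), 'qd': array([ 1.41889970e-04, -2.36705839e-03, -9.10833092e-04, -1.41902524e-03,
        5.42019841e-04, -2.90818396e-05,  2.84613850e-04]), 'joint_efforts': array([ 3.83948180e-03, -9.28479052e+01,  1.98427118e+00, -3.70536268e+01,
        1.81522162e-02,  5.23421084e-03, -5.72549061e-05]), 'position': array([0.13807307, 0.60926809, 0.23080974]), 'tool_rot': array([-3.14062645e+00,  6.07403438e-05,  2.91878093e+00]), 'force': array([ 0.4901936 , -0.26425054,  0.3818021 ]), 'moment': array([-0.0251492 ,  0.04031886, -0.00772567]), 'grip_width': 0.08551333479981217}
```

View pics/top0.png

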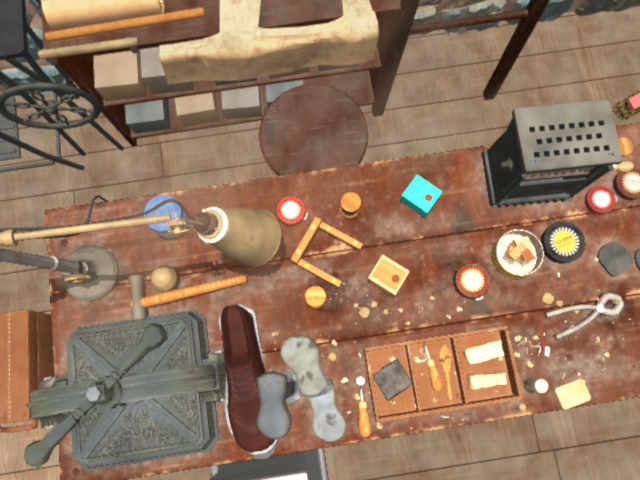

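View pics/side0.png

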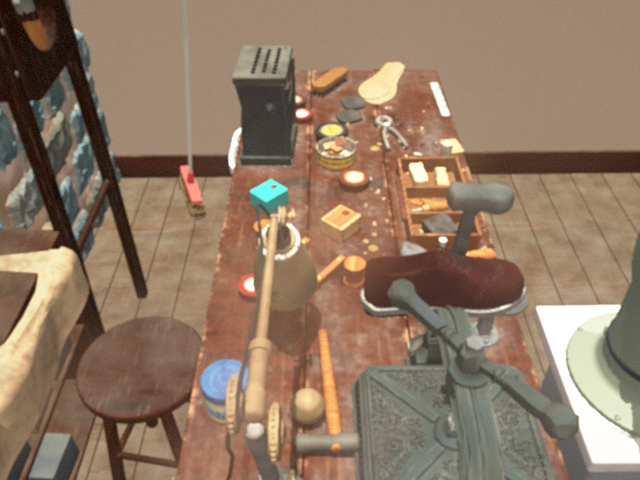

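The top view shows the slot at about (290–360, 218–285), with its open end to the lower right. The nail box is at (388,274) and the turquoise decoy at (421,195). I'll enlarge this area.

```bash
python3 - <<'E'
import cv2
im=cv2.imread("pics/top0.png")[180:330,250:450]
cv2.imwrite("pics/c1.png",cv2.resize(im,None,fx=4,fy=4,interpolation=cv2.INTER_CUBIC))
E
```

```text
(no output)
```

View pics/c1.png

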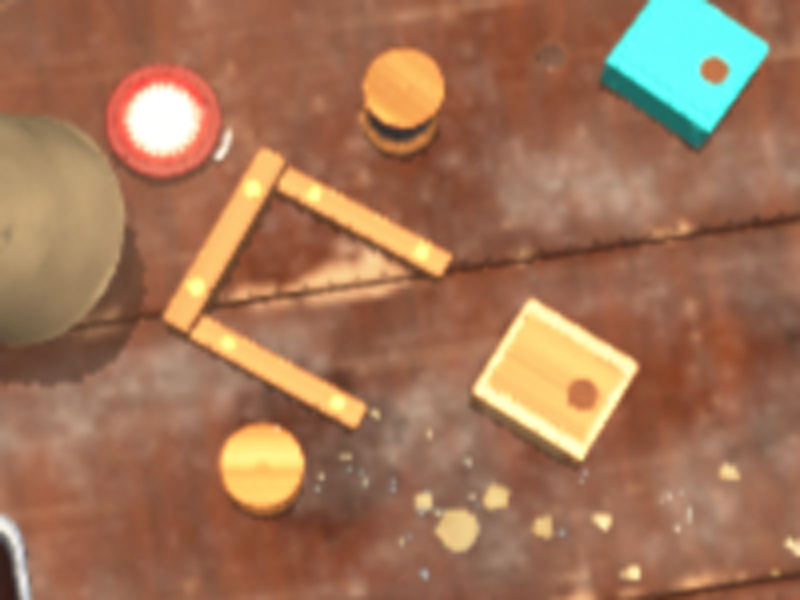

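```bash
cat > h.py <<'E'
import numpy as np, cv2
from scipy.optimize import least_squares
from workcell import bot, grab_frame, calibration
def proj(P,c,M=None):
    T=np.linalg.inv(c["T"]); q=np.atleast_2d(P)@T[:3,:3].T+T[:3,3]; q=q@np.array(c["camera_matrix"]).T
    return q[:,:2]/q[:,2:]
def ray(uv,z,c):
    d=np.linalg.inv(c["camera_matrix"])@[uv[0],uv[1],1]; d=c["T"][:3,:3]@d; o=c["T"][:3,3]
    return o+d*(z-o[2])/d[2]
def place(p,L):
    x,y,t=p; R=np.array([[np.cos(t),-np.sin(t)],[np.sin(t),np.cos(t)]]); L=np.array(L,float)
    return np.c_[L[:,:2]@R.T+[x,y],L[:,2]]
def fit(L,uv,p0,c):
    r=least_squares(lambda p:(proj(place(p,L),c)-uv).ravel(),p0); return r.x,np.abs(r.fun).max()
def rect(x0,x1,y0,y1,z): return [[x0,y0,z],[x1,y0,z],[x1,y1,z],[x0,y1,z]]
BOXT=rect(-.033,.033,-.029,.029,.038); BOXB=rect(-.033,.033,-.029,.029,0)
SL=[rect(0,.1,.039,.053,.018),rect(0,.1,-.053,-.039,.018),rect(.1,.116,-.053,.053,.03)]
def inslot(s,b):
    d=b[:2]-s[:2]; t=s[2]; return np.array([np.cos(t)*d[0]+np.sin(t)*d[1],-np.sin(t)*d[0]+np.cos(t)*d[1],b[2]-t])
def draw(im,P,c,off,k,col):
    q=((proj(P,c)+.5-off)*k-.5); cv2.polylines(im,[np.int32(np.round(q*8))],True,col,1,cv2.LINE_AA,3)
E
python3 - <<'E'
from h import *
c=calibration("top"); f=lambda a:(np.array(a,float)+.5)/4-.5+[250,180]
L=[[.1,.039,.018],[0,.039,.018],[0,.053,.018],[.1,-.039,.018],[0,-.039,.018],[0,-.053,.018],[.116,-.053,.03],[.1,-.053,.03],[.1,.053,.03],[.116,.053,.03]]
uv=f([[203,317],[370,405],[357,428],[278,188],[440,276],[453,255],[262,148],[287,163],[190,332],[163,318]])
o=ray(f([405,340]),0,c); print(o)
s,e=fit(L,uv,[o[0],o[1],1.],c); print("slot",s,e)
# box corners: +x points up-left
bu=f([[475,388],[533,298],[638,366],[580,458]])
Lb=[[.033,.029,.038],[.033,-.029,.038],[-.033,-.029,.038],[-.033,.029,.038]]
b,e=fit(Lb,bu,[o[0],o[1]-.07,s[2]],c); print("box",b,e, inslot(s,b))
for n,u,z in(("rust",(262,462),.048),("black",(404,88),.06),("tinred",(163,120),.019),("turq",(690,45),.038)): print(n,ray(f(u),z,c), inslot(s,np.r_[ray(f(u),z,c)[:2],0])[:2])
im=cv2.resize(cv2.imread("pics/top0.png")[180:330,250:450],None,fx=4,fy=4,interpolation=cv2.INTER_CUBIC)
for S in SL: draw(im,place(s,S),c,[250,180],4,(255,0,0))
draw(im,place(b,BOXT),c,[250,180],4,(0,0,255));draw(im,place(b,BOXB),c,[250,180],4,(0,255,0))
cv2.imwrite("pics/c2.png",im); np.savez("est.npz",s=s,b=b)
# side
cs=calibration("side"); m=cv2.imread("pics/side0.png")[170:310,230:400]; m=cv2.resize(m,None,fx=4,fy=4,interpolation=cv2.INTER_CUBIC)
for S in SL: draw(m,place(s,S),cs,[230,170],4,(255,0,0))
draw(m,place(b,BOXT),cs,[230,170],4,(0,0,255));draw(m,place(b,BOXB),cs,[230,170],4,(0,255,0))
cv2.imwrite("pics/c3.png",np.hstack([cv2.resize(im,(400,300)),cv2.resize(m,(364,300))]))
E
```

```text
[ 0.54999667 -0.31301322  0.        ]
slot [ 0.54623744 -0.31242509  0.91305219] 0.7194674569799986
box [ 0.51286849 -0.38421876  0.83114504] 0.8356366438069358 [-0.07721515 -0.01748256 -0.08190715]
rust [ 0.49162297 -0.22861824  0.048     ] [0.03293486 0.09445434]
black [ 0.67055105 -0.32993047  0.06      ] [ 0.06214374 -0.1090801 ]
tinred [ 0.68409638 -0.20339606  0.019     ] [ 0.1705604  -0.04244483]
turq [ 0.67662101 -0.48466826  0.038     ] [-0.05660086 -0.20848004]
```

View pics/c3.png

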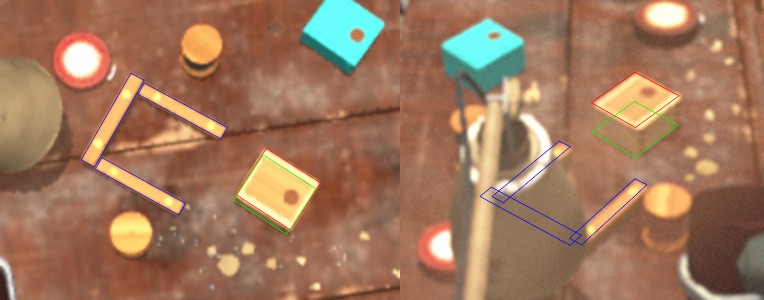

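The slot fit agrees in both cameras. In slot axes the box is at x -77, y -17.5 mm, yaw -0.08 rad. My plan is to push the box's right side with the two fingertips to centre and square it, then push its rear face into the slot. First comes a helper to plan the motion rows.

```bash
cat >> h.py <<'E'
from scipy.spatial.transform import Rotation as Ro
def sw(s,x,y):  # slot mm -> world m
    return place(s,[[x/1e3,y/1e3,0]])[0,:2]
def plan(way,start=None):
    """way: (x,y,z,yaw,n). prints rows per leg in tool axes/units"""
    o=bot.observe(); p=np.array(o["position"]); R=Ro.from_euler("xyz",o["tool_rot"])
    print("from",p.round(4),np.round(o["tool_rot"],4),"t",o["clock"])
    for x,y,z,yaw,n in way:
        R1=Ro.from_euler("xyz",[np.pi,0,yaw]); w=(R.inv()*R1).as_rotvec(); q=np.array([x,y,z])
        print(f"-- to {q.round(4)} yaw {yaw:.3f}, {n} rows, {1e3*np.linalg.norm(q-p)/n:.1f} mm/row")
        for k in range(n):
            Rk=R*Ro.from_rotvec(w*k/n); print((Rk.inv().apply(q-p)/n/.8).round(4).tolist(),(w/n/np.pi).round(4).tolist())
        p,R=q,R1
E
python3 - <<'E'
from h import *
s=np.load("est.npz")["s"]
c=calibration("top"); print("lamp",ray((250,237),.08,c))
e=sw(s,-77,-85); print(e)
plan([(.2,.45,.4,2.919,6),(.42,.15,.4,2.7,9),(.43,-.15,.4,2.6,8),(*e,.35,2.484,8)])
E
```

```text
lamp [ 0.62344616 -0.11702527  0.08      ]
[ 0.56643152 -0.42532415]
from [0.1381 0.6093 0.2308] [-3.1406e+00  1.0000e-04  2.9188e+00] t 0.1
-- to [0.2  0.45 0.4 ] yaw 2.919, 6 rows, 40.1 mm/row
[-0.0199, -0.0295, -0.0352] [-0.0001, 0.0, -0.0]
[-0.0199, -0.0295, -0.0352] [-0.0001, 0.0, -0.0]
[-0.0199, -0.0295, -0.0352] [-0.0001, 0.0, -0.0]
[-0.0199, -0.0295, -0.0352] [-0.0001, 0.0, -0.0]
[-0.0199, -0.0295, -0.0352] [-0.0001, 0.0, -0.0]
[-0.0199, -0.0295, -0.0352] [-0.0001, 0.0, -0.0]
-- to [0.42 0.15 0.4 ] yaw 2.700, 9 rows, 41.3 mm/row
[-0.039, -0.0339, -0.0] [-0.0, -0.0, 0.0077]
[-0.0398, -0.0329, -0.0] [-0.0, -0.0, 0.0077]
[-0.0406, -0.032, -0.0] [-0.0, -0.0, 0.0077]
[-0.0414, -0.031, -0.0] [-0.0, -0.0, 0.0077]
[-0.0421, -0.0299, -0.0] [-0.0, -0.0, 0.0077]
[-0.0428, -0.0289, -0.0] [-0.0, -0.0, 0.0077]
[-0.0435, -0.0279, -0.0] [-0.0, -0.0, 0.0077]
[-0.0442, -0.0268, -0.0] [-0.0, -0.0, 0.0077]
[-0.0448, -0.0257, -0.0] [-0.0, -0.0, 0.0077]
-- to [ 0.43 -0.15  0.4 ] yaw 2.600, 8 rows, 37.5 mm/row
[-0.0214, -0.0417, -0.0] [0.0, -0.0, 0.004]
[-0.022, -0.0414, -0.0] [0.0, -0.0, 0.004]
[-0.0225, -0.0412, -0.0] [0.0, -0.0, 0.004]
[-0.023, -0.0409, -0.0] [0.0, -0.0, 0.004]
[-0.0235, -0.0406, -0.0] [0.0, -0.0, 0.004]
[-0.024, -0.0403, -0.0] [0.0, -0.0, 0.004]
[-0.0245, -0.04, -0.0] [0.0, -0.0, 0.004]
[-0.025, -0.0397, -0.0] [0.0, -0.0, 0.004]
-- to [ 0.5664 -0.4253  0.35  ] yaw 2.484, 8 rows, 38.9 mm/row
[-0.0404, -0.0259, 0.0078] [0.0, -0.0, 0.0046]
[-0.0408, -0.0253, 0.0078] [0.0, -0.0, 0.0046]
[-0.0412, -0.0247, 0.0078] [0.0, -0.0, 0.0046]
[-0.0415, -0.0241, 0.0078] [0.0, -0.0, 0.0046]
[-0.0419, -0.0235, 0.0078] [0.0, -0.0, 0.0046]
[-0.0422, -0.0229, 0.0078] [0.0, -0.0, 0.0046]
[-0.0425, -0.0223, 0.0078] [0.0, -0.0, 0.0046]
[-0.0429, -0.0216, 0.0078] [0.0, -0.0, 0.0046]
```

Emit:
{"fn": "move_arm", "kwargs": {"jaw": [190,190,190,190,190,190,190,190,190,190], "dp": [[-0.02,-0.03,-0.035],[-0.02,-0.03,-0.035],[-0.02,-0.03,-0.035],[-0.02,-0.03,-0.035],[-0.02,-0.03,-0.035],[-0.02,-0.03,-0.035],[-0.039,-0.034,0],[-0.039,-0.034,0],[-0.039,-0.034,0],[-0.039,-0.034,0]], "rotation": [[0,0,0],[0,0,0],[0,0,0],[0,0,0],[0,0,0],[0,0,0],[0,0,0],[0,0,0],[0,0,0],[0,0,0]]}}

```text
clock: 1.35
position: [0.2982, 0.3129, 0.3992]
tool_rot: [-3.141, -0.0, 2.919]
force: [0.9, 1.0, -0.2]
grip_width: 0.0219
```

Emit:
{"fn": "move_arm", "kwargs": {"jaw": [190,190,190,190,190,190,190,190,190,190], "dp": [[-0.039,-0.034,0],[-0.039,-0.034,0],[-0.039,-0.034,0],[-0.039,-0.034,0],[-0.039,-0.034,0],[-0.02,-0.042,0],[-0.02,-0.042,0],[-0.02,-0.042,0],[-0.02,-0.042,0],[-0.02,-0.042,0]], "rotation": [[0,0,0],[0,0,0],[0,0,0],[0,0,0],[0,0,0],[0,0,0.01],[0,0,0.01],[0,0,0.01],[0,0,0.01],[0,0,0.01]]}}

```text
clock: 2.6
position: [0.449, -0.0377, 0.3992]
tool_rot: [-3.142, -0.0, 2.761]
force: [-0.5, 1.0, -0.5]
grip_width: 0.0217
```

```bash
python3 - <<'E'
from h import *
s=np.load("est.npz")["s"]
e=sw(s,-77,-85); print(bot.observe()["qpos"].round(2),bot.observe()["force"])
plan([(.45,-.25,.4,2.6,6),(*e,.3,2.484,8)])
E
```

```text
[-0.56  0.08  0.56  1.8  -0.04  1.27  1.2 ] [-0.50358541  0.97628721 -0.52922477]
from [ 0.449  -0.0377  0.3992] [-3.1416e+00 -1.0000e-04  2.7607e+00] t 2.6
-- to [ 0.45 -0.25  0.4 ] yaw 2.600, 6 rows, 35.4 mm/row
[-0.0166, -0.041, -0.0002] [-0.0, -0.0, 0.0085]
[-0.0177, -0.0405, -0.0002] [-0.0, -0.0, 0.0085]
[-0.0188, -0.04, -0.0002] [-0.0, -0.0, 0.0085]
[-0.0199, -0.0395, -0.0002] [-0.0, -0.0, 0.0085]
[-0.0209, -0.039, -0.0002] [-0.0, -0.0, 0.0085]
[-0.022, -0.0384, -0.0002] [-0.0, -0.0, 0.0085]
-- to [ 0.5664 -0.4253  0.3   ] yaw 2.484, 8 rows, 29.1 mm/row
[-0.0297, -0.0141, 0.0156] [0.0, -0.0, 0.0046]
[-0.0299, -0.0137, 0.0156] [0.0, -0.0, 0.0046]
[-0.0301, -0.0132, 0.0156] [0.0, -0.0, 0.0046]
[-0.0303, -0.0128, 0.0156] [0.0, -0.0, 0.0046]
[-0.0305, -0.0123, 0.0156] [0.0, -0.0, 0.0046]
[-0.0307, -0.0119, 0.0156] [0.0, -0.0, 0.0046]
[-0.0308, -0.0115, 0.0156] [0.0, -0.0, 0.0046]
[-0.031, -0.011, 0.0156] [0.0, -0.0, 0.0046]
```

Emit:
{"fn": "move_arm", "kwargs": {"jaw": [190,190,190,190,190,190,190,190,190,190], "dp": [[-0.0195,-0.04,0],[-0.0195,-0.04,0],[-0.0195,-0.04,0],[-0.0195,-0.04,0],[-0.0195,-0.04,0],[-0.0195,-0.04,0],[-0.03,-0.0125,0.0156],[-0.03,-0.0125,0.0156],[-0.03,-0.0125,0.0156],[-0.03,-0.0125,0.0156]], "rotation": [[0,0,0.0085],[0,0,0.0085],[0,0,0.0085],[0,0,0.0085],[0,0,0.0085],[0,0,0.0085],[0,0,0.0046],[0,0,0.0046],[0,0,0.0046],[0,0,0.0046]]}}

```text
clock: 3.85
position: [0.5109, -0.3354, 0.3486]
tool_rot: [-3.142, -0.001, 2.543]
force: [0.3, 0.6, 0.2]
grip_width: 0.0219
```

```bash
python3 - <<'E'
from h import *
s=np.load("est.npz")["s"]
e=sw(s,-77,-85); print(bot.observe()["qpos"].round(2),bot.observe()["force"])
plan([(*e,.2,s[2]+np.pi/2,5),(*e,.06,s[2]+np.pi/2,4)])
E
```

```text
[ 0.02  0.49  0.72  1.51 -0.33  1.27  1.75] [0.31239943 0.64380788 0.18499326]
from [ 0.5109 -0.3354  0.3486] [-3.1415e+00 -6.0000e-04  2.5434e+00] t 3.85
-- to [ 0.5664 -0.4253  0.2   ] yaw 2.484, 5 rows, 36.5 mm/row
[-0.0242, -0.0108, 0.0371] [-0.0, -0.0, 0.0038]
[-0.0243, -0.0105, 0.0371] [-0.0, -0.0, 0.0038]
[-0.0244, -0.0102, 0.0371] [-0.0, -0.0, 0.0038]
[-0.0245, -0.0099, 0.0371] [-0.0, -0.0, 0.0038]
[-0.0246, -0.0096, 0.0371] [-0.0, -0.0, 0.0038]
-- to [ 0.5664 -0.4253  0.06  ] yaw 2.484, 4 rows, 35.0 mm/row
[0.0, -0.0, 0.0438] [0.0, 0.0, 0.0]
[0.0, -0.0, 0.0438] [0.0, 0.0, 0.0]
[0.0, -0.0, 0.0438] [0.0, 0.0, 0.0]
[0.0, -0.0, 0.0438] [0.0, 0.0, 0.0]
```

Emit:
{"fn": "move_arm", "kwargs": {"jaw": [190,190,190,190,190,190,190,190,190], "dp": [[-0.0244,-0.0102,0.037],[-0.0244,-0.0102,0.037],[-0.0244,-0.0102,0.037],[-0.0244,-0.0102,0.037],[-0.0244,-0.0102,0.037],[0,0,0.044],[0,0,0.044],[0,0,0.044],[0,0,0.044]], "rotation": [[0,0,0.0038],[0,0,0.0038],[0,0,0.0038],[0,0,0.0038],[0,0,0.0038],[0,0,0],[0,0,0],[0,0,0],[0,0,0]]}}

```text
clock: 4.97
position: [0.5659, -0.4246, 0.0591]
tool_rot: [3.142, -0.001, 2.484]
force: [0.2, -1.3, 0.7]
grip_width: 0.0219
```

```bash
cat >> h.py <<'E'
def look(name,p0,p1,k=4,models=()):
    c=calibration(name); im=grab_frame(name); cv2.imwrite("pics/last_%s.png"%name,im)
    m=cv2.resize(im[p0[1]:p1[1],p0[0]:p1[0]],None,fx=k,fy=k,interpolation=cv2.INTER_CUBIC)
    for P,col in models: draw(m,P,c,p0,k,col)
    return m
def tool(s):
    o=bot.observe(); t=inslot(s,np.r_[o["position"][:2],o["tool_rot"][2]]); print("tool in slot mm",(t[:2]*1e3).round(1),"yaw",t[2].round(4),"z",o["position"][2].round(4),"F",np.round(o["force"],1),"q",o["qpos"].round(2),"t",o["clock"])
E
python3 - <<'E'
from h import *
s=np.load("est.npz")["s"];b=np.load("est.npz")["b"]
tool(s)
e=sw(s,-77,-85);plan([(*e,.007,s[2]+np.pi/2,3)])
M=[(place(b,BOXT),(0,0,255))]
a=look("top",(300,180),(460,330),4,M); d=look("side",(230,120),(430,310),3,M)
h=400;cv2.imwrite("pics/c4.png",np.hstack([cv2.resize(a,(int(a.shape[1]*h/a.shape[0]),h)),cv2.resize(d,(int(d.shape[1]*h/d.shape[0]),h))])[:, :800])
E
```

```text
tool in slot mm [-76.8 -84.1] yaw 1.571 z 0.0591 F [ 0.2 -1.3  0.7] q [ 0.25  0.93  0.55  1.49 -0.57  0.88  1.9 ] t 4.975
from [ 0.5659 -0.4246  0.0591] [ 3.1416e+00 -6.0000e-04  2.4840e+00] t 4.975
-- to [ 0.5664 -0.4253  0.007 ] yaw 2.484, 3 rows, 17.4 mm/row
[-0.0004, -0.0001, 0.0217] [0.0, -0.0001, 0.0]
[-0.0004, -0.0001, 0.0217] [0.0, -0.0001, 0.0]
[-0.0004, -0.0001, 0.0217] [0.0, -0.0001, 0.0]
```

View pics/c4.png

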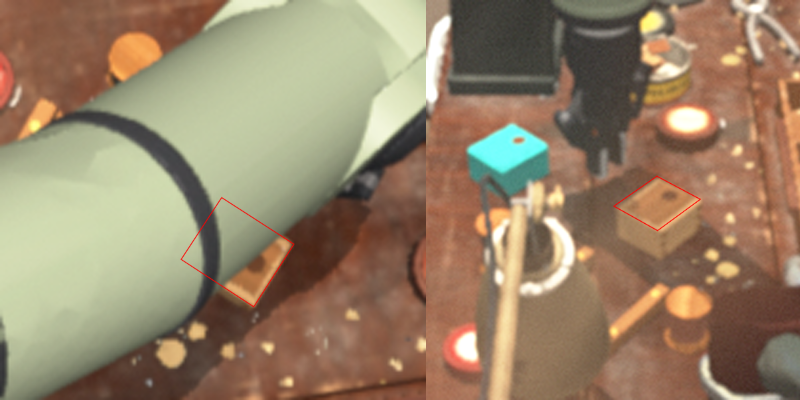

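Emit:
{"fn": "move_arm", "kwargs": {"jaw": [190,190,190,190,190,190,190,190,190,190], "dp": [[0,0,0.0217],[0,0,0.0217],[0,0,0.0217],[0.01,0,0],[0.01,0,0],[0.006,0,0],[0.005,0,0],[0.005,0,0],[0.005,0,0],[0.005,0,0]], "rotation": [[0,0,0],[0,0,0],[0,0,0],[0,0,0],[0,0,0],[0,0,0],[0,0,0],[0,0,0],[0,0,0],[0,0,0]]}}

```text
clock: 6.32
position: [0.5368, -0.4024, 0.0086]
tool_rot: [-3.141, 0.0, 2.484]
force: [1.7, -1.2, 1.1]
grip_width: 0.022
```

```bash
python3 - <<'E'
from h import *
s=np.load("est.npz")["s"]
tool(s)
E
```

```text
tool in slot mm [-76.9 -47.5] yaw 1.5709 z 0.0086 F [ 1.7 -1.2  1.1] q [ 0.25  0.94  0.5   1.61 -0.61  0.74  1.95] t 6.325
```

Emit:
{"fn": "move_arm", "kwargs": {"jaw": [190,190,190], "dp": [[0.004,0,0],[0.004,0,0],[0,0,0]], "rotation": [[0,0,0],[0,0,0],[0,0,0]]}}

```text
clock: 6.7
position: [0.5315, -0.3981, 0.0084]
tool_rot: [3.142, -0.001, 2.484]
force: [0.5, -0.1, -0.4]
grip_width: 0.0219
```

```bash
python3 - <<'E'
from h import *
s=np.load("est.npz")["s"]
tool(s)
g=np.r_[sw(s,-77,0),s[2]]
M=[(place(g,BOXT),(0,0,255))]+[(place(s,S),(255,0,0)) for S in SL]
cv2.imwrite("pics/c5.png",look("side",(270,160),(400,270),6,M))
E
```

```text
tool in slot mm [-76.8 -40.8] yaw 1.5708 z 0.0084 F [ 0.5 -0.1 -0.4] q [ 0.25  0.94  0.5   1.63 -0.61  0.73  1.95] t 6.7
```

View pics/c5.png

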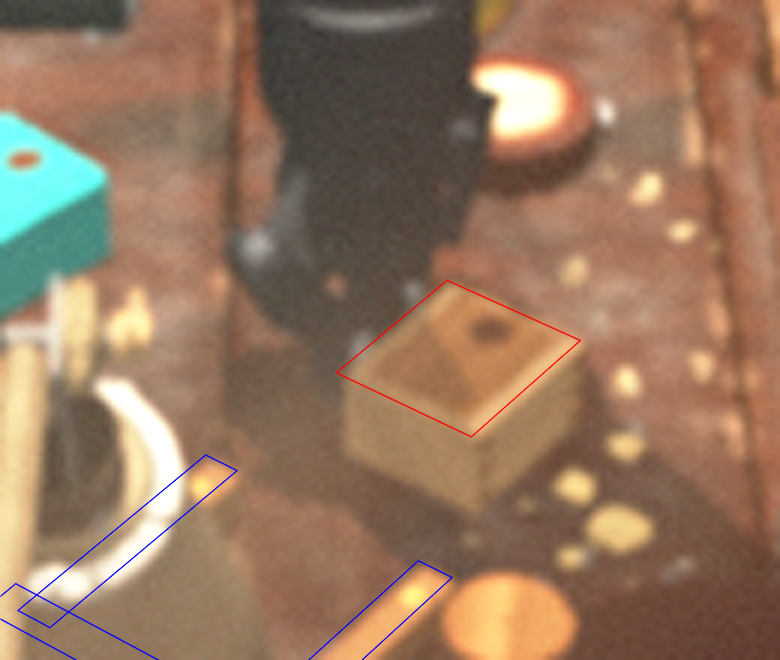

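```bash
python3 - <<'E'
from h import *
s=np.load("est.npz")["s"]; y=s[2]
a=sw(s,-77,-66); b=sw(s,-145,0)
plan([(*a,.0084,y+np.pi/2,1),(*a,.065,y+np.pi/2,2),(*b,.065,y,10)])
E
```

```text
from [ 0.5316 -0.3982  0.0084] [ 3.1415e+00 -6.0000e-04  2.4840e+00] t 6.75
-- to [ 0.5514 -0.4137  0.0084] yaw 2.484, 1 rows, 25.1 mm/row
[-0.0314, -0.0002, -0.0001] [0.0, -0.0002, 0.0]
-- to [ 0.5514 -0.4137  0.065 ] yaw 2.484, 2 rows, 28.3 mm/row
[-0.0, 0.0, -0.0354] [0.0, 0.0, 0.0]
[-0.0, 0.0, -0.0354] [0.0, 0.0, 0.0]
-- to [ 0.4576 -0.4272  0.065 ] yaw 0.913, 10 rows, 9.5 mm/row
[0.0083, -0.0085, -0.0] [-0.0, -0.0, 0.05]
[0.0068, -0.0097, -0.0] [-0.0, -0.0, 0.05]
[0.0052, -0.0106, -0.0] [-0.0, -0.0, 0.05]
[0.0035, -0.0113, -0.0] [-0.0, -0.0, 0.05]
[0.0017, -0.0117, -0.0] [-0.0, -0.0, 0.05]
[-0.0002, -0.0118, -0.0] [-0.0, -0.0, 0.05]
[-0.002, -0.0117, -0.0] [-0.0, -0.0, 0.05]
[-0.0038, -0.0112, -0.0] [-0.0, -0.0, 0.05]
[-0.0055, -0.0105, -0.0] [-0.0, -0.0, 0.05]
[-0.0071, -0.0095, -0.0] [-0.0, -0.0, 0.05]
```

Emit:
{"fn": "move_arm", "kwargs": {"jaw": [190,190,190,190,190,190,190,190,190,190], "dp": [[-0.016,0,0],[-0.016,0,0],[0,0,-0.035],[0,0,-0.035],[0.008,-0.0085,0],[0.007,-0.01,0],[0.005,-0.0105,0],[0.0035,-0.0115,0],[0.0015,-0.0115,0],[0,-0.012,0]], "rotation": [[0,0,0],[0,0,0],[0,0,0],[0,0,0],[0,0,0.05],[0,0,0.05],[0,0,0.05],[0,0,0.05],[0,0,0.05],[0,0,0.05]]}}

```text
clock: 8.0
position: [0.4955, -0.4223, 0.0644]
tool_rot: [-3.141, -0.0, 1.536]
force: [-0.0, 0.3, -0.8]
grip_width: 0.0222
```

Emit:
{"fn": "move_arm", "kwargs": {"jaw": [190,190,190,190,190], "dp": [[-0.002,-0.0115,0],[-0.004,-0.0115,0],[-0.0055,-0.0105,0],[-0.007,-0.0095,0],[0,0,0]], "rotation": [[0,0,0.05],[0,0,0.05],[0,0,0.05],[0,0,0.05],[0,0,0]]}}

```text
clock: 8.62
position: [0.4577, -0.4278, 0.0643]
tool_rot: [-3.141, 0.001, 0.913]
force: [1.4, -0.3, -0.2]
grip_width: 0.0219
```

```bash
python3 - <<'E'
from h import *
s=np.load("est.npz")["s"]; y=s[2]
tool(s); b=sw(s,-145,0); b2=sw(s,-130,0)
plan([(*b,.008,y,3),(*b2,.008,y,1)])
g=np.r_[sw(s,-77,0),s[2]]
M=[(place(g,BOXT),(0,0,255))]+[(place(s,S),(255,0,0)) for S in SL]
a=look("top",(270,190),(450,330),4,M);d=look("side",(270,140),(400,270),4,M)
h=430;cv2.imwrite("pics/c6.png",np.hstack([cv2.resize(a,(int(a.shape[1]*h/a.shape[0]),h)),cv2.resize(d,(int(d.shape[1]*h/d.shape[0]),h))])[:, :800])
E
```

```text
tool in slot mm [-145.4   -0.5] yaw 0.0003 z 0.0643 F [ 1.4 -0.3 -0.2] q [ 0.12  0.97  0.9   1.74 -0.94  0.93  0.77] t 8.625
from [ 0.4577 -0.4278  0.0643] [-3.1408e+00  6.0000e-04  9.1330e-01] t 8.625
-- to [ 0.4576 -0.4272  0.008 ] yaw 0.913, 3 rows, 18.8 mm/row
[0.0002, -0.0002, 0.0235] [-0.0001, 0.0001, 0.0]
[0.0002, -0.0002, 0.0235] [-0.0001, 0.0001, 0.0]
[0.0002, -0.0002, 0.0235] [-0.0001, 0.0001, 0.0]
-- to [ 0.4668 -0.4153  0.008 ] yaw 0.913, 1 rows, 15.0 mm/row
[0.0187, -0.0, -0.0] [0.0, 0.0, 0.0]
```

View pics/c6.png

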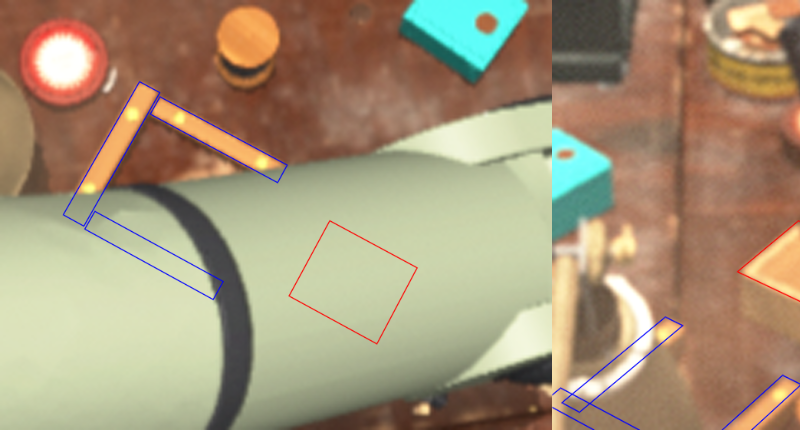

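Emit:
{"fn": "move_arm", "kwargs": {"jaw": [190,190,190,190,190,190,190,190,190,190], "dp": [[0,0,0.0235],[0,0,0.0235],[0,0,0.0235],[0.02,-0.0005,0],[0.006,0,0],[0.006,0,0],[0.006,0,0],[0.006,0,0],[0.008,0,0],[0.008,0,0]], "rotation": [[0,0,0],[0,0,0],[0,0,0],[0,0,0],[0,0,0],[0,0,0],[0,0,0],[0,0,0],[0,0,0],[0,0,0]]}}

```text
clock: 9.98
position: [0.4875, -0.3893, 0.0082]
tool_rot: [3.141, 0.0, 0.913]
force: [-1.0, -2.0, 1.7]
grip_width: 0.0214
```

Emit:
{"fn": "move_arm", "kwargs": {"jaw": [190,190,190], "dp": [[0.008,0,0],[0.007,0,0],[0,0,0]], "rotation": [[0,0,0],[0,0,0],[0,0,0]]}}

```text
clock: 10.35
position: [0.495, -0.3794, 0.008]
tool_rot: [-3.141, -0.0, 0.914]
force: [0.5, 0.8, 0.8]
grip_width: 0.0217
```

```bash
python3 - <<'E'
from h import *
s=np.load("est.npz")["s"]; y=s[2]
tool(s); t=inslot(s,np.r_[bot.observe()["position"][:2],0])
g=np.r_[sw(s,t[0]*1e3+44,0),s[2]]
M=[(place(g,BOXT),(0,0,255))]+[(place(s,S),(255,0,0)) for S in SL]
d=look("side",(250,150),(390,290),4,M)
w=grab_frame("wrist");h=560;cv2.imwrite("pics/c7.png",np.hstack([d[:h],cv2.resize(w,(240,180)).copy() if 0 else np.pad(cv2.resize(w,(240,180)),((0,h-180),(0,0),(0,0)))]))
E
```

```text
tool in slot mm [-84.3  -0.4] yaw 0.0009 z 0.008 F [0.5 0.8 0.8] q [ 0.05  1.03  0.83  1.76 -1.02  0.85  0.73] t 10.35
```

View pics/c7.png

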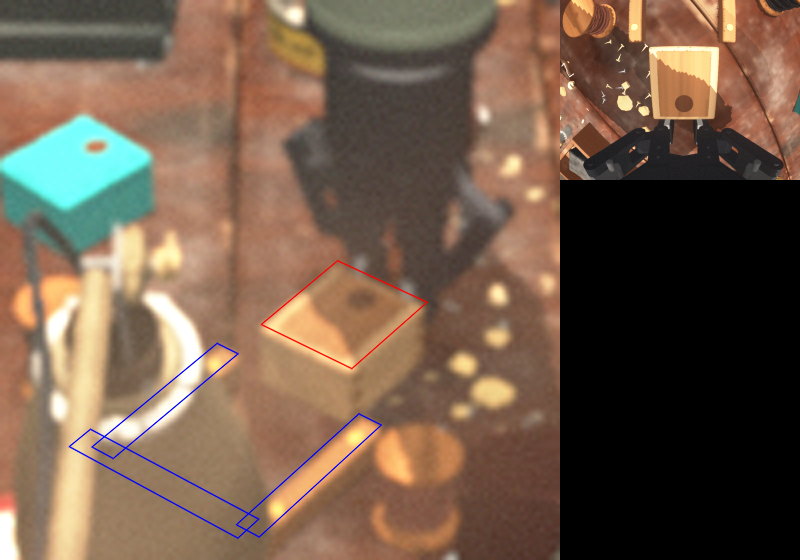

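Emit:
{"fn": "move_arm", "kwargs": {"jaw": [190,190,190,190], "dp": [[0.008,0,0],[0.01,0,0],[0.01,0,0],[0.008,0,0]], "rotation": [[0,0,0],[0,0,0],[0,0,0],[0,0,0]]}}

```text
clock: 10.95
position: [0.5126, -0.3567, 0.0081]
tool_rot: [3.142, -0.0, 0.914]
force: [-0.7, -0.6, 0.9]
grip_width: 0.0218
```

```bash
python3 - <<'E'
from h import *
s=np.load("est.npz")["s"]; tool(s)
w=grab_frame("wrist"); cv2.imwrite("pics/w1.png",w)
E
```

```text
tool in slot mm [-55.6  -0.5] yaw 0.0005 z 0.0081 F [-0.7 -0.6  0.9] q [ 0.01  1.04  0.84  1.76 -1.02  0.85  0.69] t 10.95
```

View pics/w1.png

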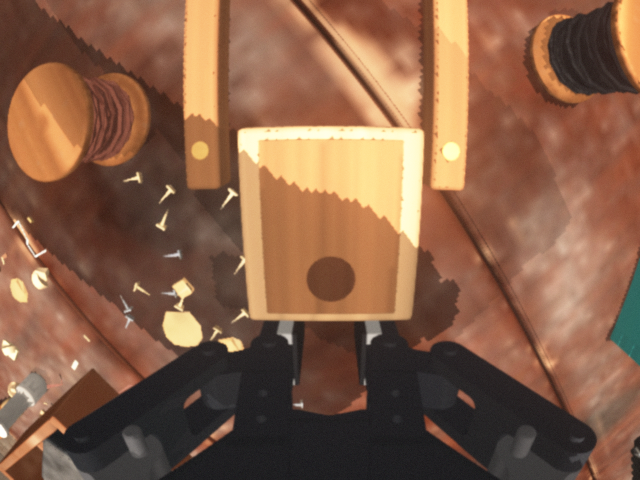

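The wrist picture shows the box square, with its lid edges at 240–423 px between the rail inner faces at about 228–427 px. That puts it roughly 0.6 mm off centre, so I'll keep pushing.

Emit:
{"fn": "move_arm", "kwargs": {"jaw": [190,190,190,190,190,190,190,190], "dp": [[0.01,0,0],[0.01,-0.0005,0],[0.01,0,0],[0.01,0,0],[0.01,0,0],[0.01,0,0],[0.01,0,0],[0.008,0,0]], "rotation": [[0,0,0],[0,0,0],[0,0,0],[0,0,0],[0,0,0],[0,0,0],[0,0,0],[0,0,0]]}}

```text
clock: 12.0
position: [0.5503, -0.3072, 0.0081]
tool_rot: [3.142, -0.0, 0.913]
force: [-1.4, -1.6, 1.1]
grip_width: 0.022
```

```bash
python3 - <<'E'
from h import *
s=np.load("est.npz")["s"]; tool(s)
w=grab_frame("wrist"); cv2.imwrite("pics/w2.png",w)
E
```

```text
tool in slot mm [ 6.7 -0. ] yaw 0.0003 z 0.0081 F [-1.4 -1.6  1.1] q [-0.09  1.05  0.85  1.74 -1.02  0.86  0.58] t 12.0
```

View pics/w2.png

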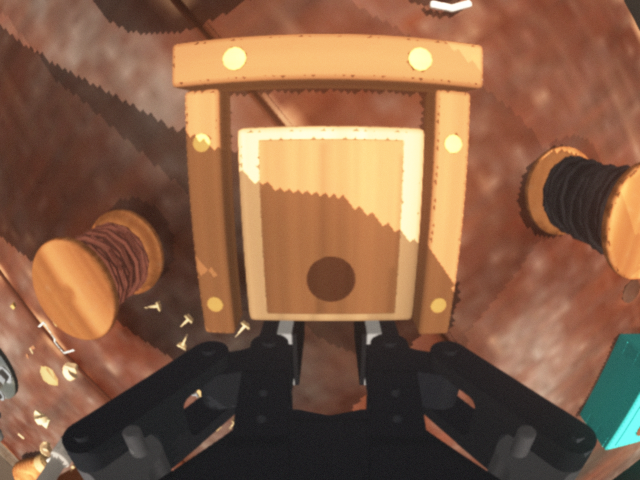

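Emit:
{"fn": "move_arm", "kwargs": {"jaw": [190,190,190,190,190], "dp": [[0.005,0,0],[0.005,0,0],[0.004,0,0],[0.003,0,0],[0,0,0]], "rotation": [[0,0,0],[0,0,0],[0,0,0],[0,0,0],[0,0,0]]}}

```text
clock: 12.68
position: [0.5584, -0.2967, 0.0081]
tool_rot: [-3.142, -0.0, 0.913]
force: [-0.4, -0.8, -0.4]
grip_width: 0.0218
```

Emit:
{"fn": "move_arm", "kwargs": {"jaw": [190], "dp": [[0.0015,0,0]], "rotation": [[0,0,0]]}}

```text
clock: 12.8
position: [0.559, -0.2961, 0.0082]
tool_rot: [3.142, 0.0, 0.913]
force: [-0.2, -0.5, 0.2]
grip_width: 0.0214
```

Emit:
{"fn": "move_arm", "kwargs": {"jaw": [190], "dp": [[0.0015,0,0]], "rotation": [[0,0,0]]}}

```text
clock: 12.92
position: [0.5596, -0.2952, 0.0082]
tool_rot: [3.142, 0.0, 0.913]
force: [-6.0, -4.5, 1.3]
grip_width: 0.0217
```

```bash
python3 - <<'E'
from h import *
s=np.load("est.npz")["s"]; tool(s)
E
```

```text
tool in slot mm [21.8 -0.1] yaw -0.0001 z 0.0082 F [-6.  -4.5  1.3] q [-0.12  1.05  0.85  1.74 -1.02  0.87  0.56] t 12.925
```

Emit:
{"fn": "move_arm", "kwargs": {"jaw": [190,190], "dp": [[0.001,0,0],[0,0,0]], "rotation": [[0,0,0],[0,0,0]]}}

```text
clock: 13.18
position: [0.5595, -0.2952, 0.0082]
tool_rot: [-3.142, 0.001, 0.912]
force: [-4.1, -4.2, 1.3]
grip_width: 0.0214
```

```bash
python3 - <<'E'
from h import *
s=np.load("est.npz")["s"]; tool(s)
w=grab_frame("wrist"); cv2.imwrite("pics/w3.png",w)
E
```

```text
tool in slot mm [21.8  0.1] yaw -0.0008 z 0.0082 F [-4.1 -4.2  1.3] q [-0.12  1.05  0.85  1.74 -1.02  0.87  0.55] t 13.175
```

View pics/w3.png

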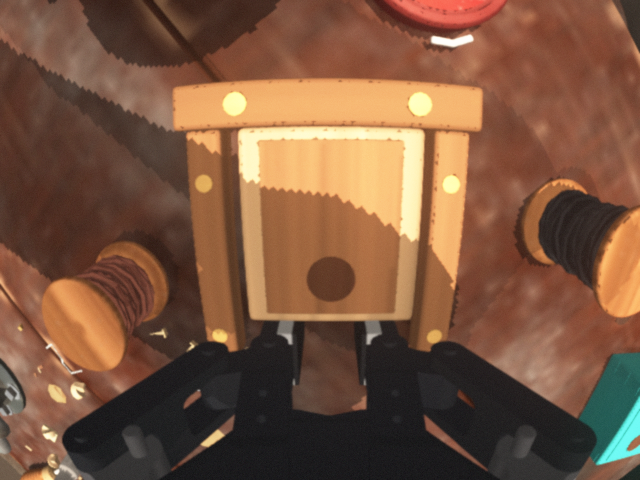

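The box front lies flat against the stop, there is even room on both sides, and contact force stopped the tool. I'll back straight out, then lift.

Emit:
{"fn": "move_arm", "kwargs": {"jaw": [190,190,190,190,190,190,190,190], "dp": [[-0.01,0,0],[-0.025,0,0],[-0.04,0,0],[-0.04,0,0],[0,0,-0.04],[0,0,-0.04],[0,0,-0.04],[0,0,-0.02]], "rotation": [[0,0,0],[0,0,0],[0,0,0],[0,0,0],[0,0,0],[0,0,0],[0,0,0],[0,0,0]]}}

```text
clock: 14.22
position: [0.5035, -0.3684, 0.1216]
tool_rot: [3.14, -0.0, 0.912]
force: [0.0, 0.4, -0.2]
grip_width: 0.022
```

Emit:
{"fn": "move_arm", "kwargs": {"jaw": [190,190,190,190], "dp": [[-0.03,0,0],[-0.03,0,0],[-0.03,0,0],[0,0,0]], "rotation": [[0,0,0],[0,0,0],[0,0,0],[0,0,0]]}}

```text
clock: 14.72
position: [0.458, -0.4259, 0.1199]
tool_rot: [-3.141, 0.001, 0.91]
force: [1.0, -0.4, -0.0]
grip_width: 0.022
```

```bash
python3 - <<'E'
from h import *
s=np.load("est.npz")["s"]; tool(s)
g=np.r_[sw(s,67,0),s[2]]
M=[(place(g,BOXT),(0,0,255))]+[(place(s,S),(255,0,0)) for S in SL]
a=look("top",(260,180),(380,300),4,M); w=grab_frame("wrist")
cv2.imwrite("pics/f.png",np.hstack([cv2.resize(a,(320,320)),cv2.resize(w,(427,320))]))
E
```

```text
tool in slot mm [-143.7    0.5] yaw -0.0031 z 0.1199 F [ 1.  -0.4 -0. ] q [ 0.09  0.9   0.97  1.72 -0.87  1.01  0.72] t 14.725
```

View pics/f.png

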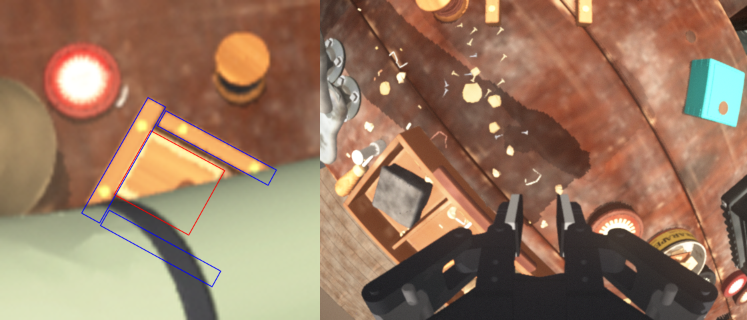

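```bash
python3 -c "
from workcell import workorder; print(workorder.job_done())"
```

```text
the job is handed in; nothing more can be done
None
```

The nail box is fully home against the end stop, square and centred between the rails, and the job was handed in at about 14.8 s of robot time.

I pushed it in two strokes with the half-closed fingertips. The first was sideways on its right face to centre and square it. The second was straight down the slot from behind, until the push force rose to about 7 N against the stop. Then I backed straight out and lifted clear.

**Last checks:**
- **Seating:** the wrist picture at the stop showed the lid edge flush and parallel with the stop, with even room on both sides.
- **Position:** after backing off, the top picture showed the visible part of the box on the predicted home outline. The arm hid the box's rear and left side and the left rail in that view.
- **Rails:** the fingers stayed clear of the rails in the pictures, and there was no unexpected force.
- **Other things:** the spools, red polish tin and turquoise box looked unmoved where visible. I did not check the blue jar or the brown tin.
- **Disagreement:** the tool stopped about 1 mm short of the computed end point, 21.8 mm against 23. I put this down to calibration and finger-width error, since the force rise and the picture both show stop contact.

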